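# Close the filter cell: plug its vent, then key the collar and hold it home

### The job

Close the filter cell for its seal check: first take the vent pin out of its parking block and push it fully into the vent opening of the filter stand. Then turn the knurled collar clockwise (seen from above) until its hidden keyway drops over the pin on the post, push it down fully home against its spring, and finish still holding it there, because it springs back if let go. Leave the bottles, the beaker and the dish around it where they stand.

Things in the scene. Friction and masses are not known exactly. Their poses are not given: they have to be found in the camera images.
- filter_stand: Fixed stand: grey plate 80 x 180 x 12 mm (x -40 to 40, y -40 to 140 mm); on it a round white housing 72 mm across, its top at z 40 mm with a black seal to 44 mm, under the knurled collar, and a white block 44 x 44 mm with the vent opening. Origin: underside, below the collar's axis; z up. A hose barb sticks out of the housing to x +55 mm at z 28 mm. Place varies 7 x 9 cm, yaw +-0.4 rad.
- vent_port (a point): Centre of the mouth of the vent opening on top of the stand's white block, 100 mm from the collar's axis along the stand's +y, 40 mm above the worktop. The hole is round, 10 mm across, chamfered, 28 mm deep, straight down.
- knurled_collar: Knurled aluminium collar, round, upright, 52 mm across, 34 mm high, turns with under 0.1 N m, no end stops. Origin: centre of its underside, 58 mm above the worktop at first (top at 92 mm); z up. Rests on the hidden pin until turned clockwise from above (yaw falls) by 0.45 to 1.3 rad, when the keyway fits, +-0.14 rad. No outside mark or axis of this frame shows where. If passed, turn it back.
- collar_lift (a joint): How far the collar is down, m: 0 at first (on the pin, will not go down), 0.006 where it settles by itself once the keyway is over the pin, 0.014 fully home on a hard stop. A spring pushes back 1 N per mm below 0.006 (8 N at home). A tight grip keeps a keyed collar from dropping: let go or push down to try. Once down, it turns only +-0.14 rad.
- vent_pin: Vent pin, 30 g, upright: steel shaft 8 mm across, 26 mm long, chamfered foot; then a flange 18 mm across, 3 mm thick; then a knurled aluminium grip, round, 13 mm across, 29 to 60 mm above the foot. Origin: centre of its foot, z up the pin. Starts in the parking block, flange on its top, foot 8 mm above the worktop. Fully in the vent, its flange lies on the vent block.
- vent_pin_tip (a point): Centre of the foot of the vent pin (the pin's origin).
- pin_block: Fixed white parking block 50 x 50 x 34 mm with a 10 mm hole in the middle of its top, in which the vent pin stands at the start. Origin: centre of its underside.
- amber_bottle: Bystander: small amber reagent bottle with a white cap, 47 mm across, 97 mm high. Origin: centre of its underside.
- glass_beaker: Bystander: clear glass beaker, 53 mm across, 65 mm high. Origin: centre of its underside.
- white_bottle: Bystander: small white bottle with a white cap, 47 mm across, 92 mm high. Origin: centre of its underside.
- dish: Bystander: petri dish with lid, 61 mm across, 14 mm high. Origin: centre of its underside.
Not all that is in view belongs to the job. Of the things shaped like the vent_pin, the steel one is meant.

How it is judged (in metres and radians):
On the way, in this order (a step that is already met when the one before it is completed fails the run):
1. the vent pin is fully in the vent opening, the collar not yet dropped (horizontal distance between vent_pin_tip and vent_port below 0.004 m and z of vent_pin_tip in the frame of vent_port below -0.0235 m and angle between vent_pin's own z axis and vertical below 0.12 rad and value of joint collar_lift below 0.004 m), for 0.2 s.
2. the collar's keyway has dropped over the pin (value of joint collar_lift above 0.0045 m), for 0.1 s.
At the end, for the whole second after the job is handed in: Through the last second the fingers hold the collar (over 3 N of contact) pushed more than 12 of its 14 mm down, and the vent pin is upright (within 0.12 rad) in the vent opening, its foot at least 23.5 mm below the mouth (26 mm when seated) and within 4 mm of the centre (horizontal distance between vent_pin_tip and vent_port below 0.004 m and z of vent_pin_tip in the frame of vent_port below -0.0235 m and angle between vent_pin's own z axis and vertical below 0.12 rad and value of joint collar_lift above 0.012 m and contact force between the fingers and knurled_collar above 3 N); the arm keeps its last pose, push and grip.
It fails at once if a bystander is shifted more than 30 mm or tipped over (distance of any of amber_bottle, glass_beaker, white_bottle, dish from where it was at the start of the episode above 0.03 m or angle between any of amber_bottle, glass_beaker, white_bottle, dish's own z axis and vertical above 0.5 rad).
It also fails if it takes over 51 s, if anything falls off the work surface, if the arm or the gripper's body presses on something with over 40 N, if the wrist force passes 120 N, or if a joint passes its speed limit or range.

### The arm

A 7-joint arm with a two-finger parallel gripper is mounted at the origin on a cart in front of the work surface, level with it; the furniture and walls round the work are solid. World frame = base frame: x ahead of the robot, y to its left, z up, the work surface at z = 0. Lengths are in mm, angles in rad, forces in N, time in s.
With the tool pointing down it reaches from about 400 to 875 mm from the base axis. Payload 4.4 kg.
Tool frame: the origin (TCP) lies midway between the tips of the shut fingers; the grasp point (between the pads) lies 19 mm behind it; z points along the fingers, y is the line along which they close (so a half turn about z gives the same grasp; the last joint's range is limited). The gripper opens to 85 mm and grips with 20 to 120 N. Pads are 22 mm wide; open, the fingers measure 114 mm over their backs; the gripper's body (76 mm by 85 mm) begins 54 mm behind the grasp point. The pads swing forward as they close: fully open they stand 13 mm farther back than shut.
Start: joints at [-0.066, 0.628, 0.038, 1.517, -0.027, 0.996, -0.02], TCP at [650.014, 0.027, 231.313] pointing down, gripper open.
Joint ranges: [-3.06, 3.06], [-0.37, 2.12], [-1.25, 1.32], [0.18, 2.47], [-1.1, 4.24], [0.23, 1.98], [-2.94, 2.94]. Speed limits (rad/s): [2.57, 2.57, 3.14, 3.14, 3.14, 3.14, 3.14].

### API

Orientations are given as [roll, pitch, yaw] about the fixed x, y, z axes, in that order (R = Rz(yaw) Ry(pitch) Rx(roll)).
In Python, from cell import ctrl gives the robot as it stands.
- The arm moves only by the shell command python3 -m handwheel 'ROWS'. ROWS is JSON, a list of rows, each a list of 3 entries, a list of its own where there are three numbers: the turn, a rotation vector about the tool's x, y, z in degrees, then the shift along the tool's x, y, z in m, then the closure, from 0 (fully open) to 1 (shut). A call has 1 to 5 rows; each row shifts and turns the commanded pose from where the row before left it, along the tool's axes as they then stand; what a row does not reach is not made up. A row lasts 1/12 s, in which the tool goes at most 41.7 mm and 7.16 degrees, less where a joint would pass 70% of its speed; a pose out of reach is approached as far as the arm can. A call is refused whole if a number of a shift passes 0.0417 or a number of a turn 7.16, either way. A call with a gripper value outside its range is refused whole. The fingers move at their own pace and stop on an object; the grip force is fixed at half the most. Time passes only in rows, so rows that do not move let the fingers close. It gives the time, the measured TCP pose, the force, the opening and the grip force at its end, in the units of the state.
- ctrl.read_state(): the state, without advancing time (a new reading comes with each control period).
- ctrl.get_image(name): name is "scene" or "side" or "wrist"; returns a dict with "pixels" (420x560x3 uint8, red, green, blue), "fx", "fy", "cx", "cy" (pixels), "pose" (4x4, takes a point from camera to world coordinates); the wrist camera has in their place "T_tool_cam" (4x4, takes a point from camera to tool coordinates, whose origin is the TCP and whose axes are the flange's). Camera axes: x right, y up, looking along -z (the intrinsics and any distortion apply to the point x, -y, -z); pixel columns grow to the right and rows downward; lengths in mm; the calibration is good to about 2 mm. A picture is of the moment at which its call begins: read the wrist's pose just before it. There is no depth.
- ctrl.finish_job(): hands the job in; it is judged then, once.
The state is a dict: "clock": time; "qpos": joint angles; "qd": joint speeds; "tau": joint torques, N m; "eef_pos": TCP position; "tool_rot": TCP orientation; "force": force on the tool from outside, world axes, zero at the start; "torque": the same for the moment, N m; "width": finger opening in mm; "gripper_force": force on a finger pad.
Only numpy, scipy, OpenCV 4.12 (cv2) and the standard library are available. Lean on these libraries where they do the work, as an engineer would, in place of code of your own. Each camera call takes 0.05 s, during which the arm holds its last target. There are 200 camera calls.

## Working session

There is one attempt and no reset: what is moved stays moved. The work goes in short steps, Python scripts to look and compute and a shell command to move; the robot and the scene stay as the last step left them, time stands still between calls to the robot, and variables do not carry over. Pictures are saved under pics/ and viewed, at most 10 in all, crops included, and the job is handed in when it is done.

```bash
ls; mkdir -p pics; python3 - <<'E'
from cell import ctrl
import cv2,numpy as np
s=ctrl.read_state();print({k:np.round(v,3).tolist() for k,v in s.items()})
for n in["scene","side","wrist"]:
    d=ctrl.get_image(n);cv2.imwrite(f"pics/{n}0.png",d["pixels"][:,:,::-1])
    print(n,{k:np.round(v,3).tolist() for k,v in d.items() if k!="pixels"})
a=[cv2.imread(f"pics/{n}0.png") for n in["scene","wrist"]]
E
```

```text
pics
{'clock': 0.0, 'qpos': [-0.066, 0.629, 0.038, 1.518, -0.027, 0.996, -0.02], 'qd': [0.001, 0.0, -0.0, 0.0, 0.0, -0.001, -0.001], 'tau': [-0.001, -56.341, 1.226, -19.345, 0.011, 0.011, -0.0], 'eef_pos': [649.373, 0.017, 230.372], 'tool_rot': [-3.14, 0.0, 1.571], 'force': [-0.869, -0.022, -0.683], 'torque': [0.025, 0.009, -0.019], 'gripper_force': 0.0, 'width': 85.551}
scene {'fx': 521.559, 'fy': 521.559, 'cx': 277.615, 'cy': 212.198, 'pose': [[-0.582, 0.55, -0.599, -179.324], [-0.813, -0.377, 0.444, 730.356], [0.018, 0.745, 0.666, 910.153], [0.0, 0.0, 0.0, 1.0]]}
side {'fx': 534.338, 'fy': 534.338, 'cx': 272.435, 'cy': 211.651, 'pose': [[-0.866, 0.27, -0.422, 106.261], [-0.501, -0.464, 0.731, 983.892], [0.001, 0.844, 0.537, 655.378], [0.0, 0.0, 0.0, 1.0]]}
wrist {'fx': 294.466, 'fy': 294.466, 'cx': 280.125, 'cy': 209.904, 'T_tool_cam': [[0.001, 0.961, 0.276, 71.087], [1.0, -0.001, 0.0, 1.022], [0.0, 0.276, -0.961, -141.358], [0.0, 0.0, 0.0, 1.0]]}
```

View pics/scene0.png

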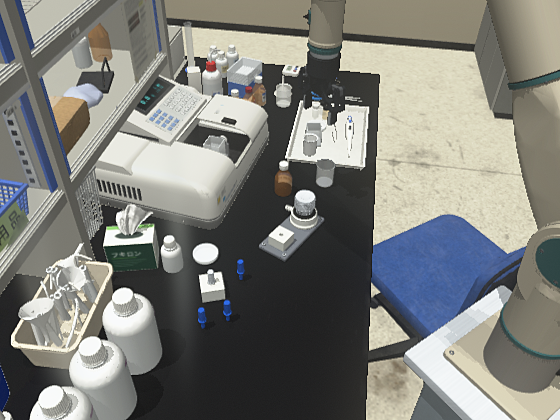

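View pics/wrist0.png

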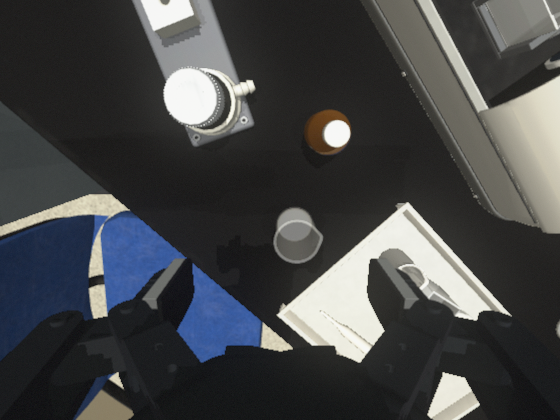

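View pics/side0.png

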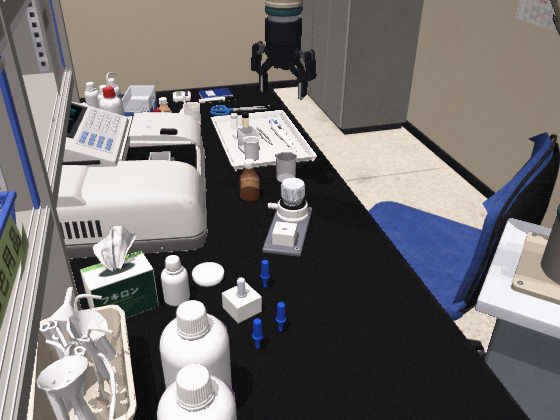

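The scene view shows the collar at about (304,203), the vent block at (282,238) and the parking block at (211,290). The pin-shaped things are grey at (210,277) and blue at (240,268), (227,310) and (202,317). The grey one in the block should be the steel pin, so I'll enlarge it to check and get first positions.

```bash
cat > h.py <<'E'
import cv2,numpy as np
from cell import ctrl
from scipy.spatial.transform import Rotation as Rn
def tool(s):
    T=np.eye(4);T[:3,:3]=Rn.from_euler('xyz',s["tool_rot"]).as_matrix();T[:3,3]=s["eef_pos"];return T
def grab(n,tag):
    s=ctrl.read_state();d=ctrl.get_image(n)
    d["P"]=tool(s)@np.array(d["T_tool_cam"]) if n=="wrist" else np.array(d["pose"])
    d["bgr"]=np.ascontiguousarray(d["pixels"][:,:,::-1]);cv2.imwrite(f"pics/{tag}.png",d["bgr"])
    np.savez(f"pics/{tag}.npz",P=d["P"],k=[d["fx"],d["fy"],d["cx"],d["cy"]]);return d
def ray(d,u,v):
    r=d["P"][:3,:3]@np.array([(u-d["cx"])/d["fx"],-(v-d["cy"])/d["fy"],-1]);return d["P"][:3,3],r/np.linalg.norm(r)
def plane(d,u,v,z):
    o,r=ray(d,u,v);return o+r*(z-o[2])/r[2]
def tri(*obs):
    A=np.zeros((3,3));b=np.zeros(3)
    for d,u,v in obs:
        o,r=ray(d,u,v);M=np.eye(3)-np.outer(r,r);A+=M;b+=M@o
    x=np.linalg.solve(A,b);return x,[round(float(np.linalg.norm(np.cross(x-ray(*q)[0],ray(*q)[1]))),1) for q in obs]
E
python3 - <<'E'
from h import *
a=grab("scene","s1");b=grab("side","d1")
np.set_printoptions(precision=1,suppress=True)
print("pin top",tri((a,210,270),(b,241,280)))
print("collar top",tri((a,305,197),(b,292,183)))
print("vent",tri((a,278,234),(b,287,227)))
for n,u,v in[("amber",283,192),("beaker",325,182),("white",173,268),("dish",206,255),("blue",240,276),("blue",227,317),("blue",202,325)]:print(n,plane(a,u,v,5))
A=cv2.resize(a["bgr"][255:335,180:260],(400,400),interpolation=2);B=cv2.resize(b["bgr"][250:330,205:285],(400,400),interpolation=2)
cv2.imwrite("pics/crop1.png",np.hstack([A,B]))
E
```

```text
pin top (array([506.9, 398.6,  68.4]), [1.3, 1.3])
collar top (array([570.3,  93.9,  88.3]), [2.2, 2.2])
vent (array([520.8, 209.1,  61.1]), [0.7, 0.7])
amber [693.7  67.4   5. ]
beaker [662.8 -55.2   5. ]
white [614.3 440.2   5. ]
dish [607.  356.9   5. ]
blue [505.5 326.    5. ]
blue [424.3 410.5   5. ]
blue [436.6 464.    5. ]
```

View pics/crop1.png

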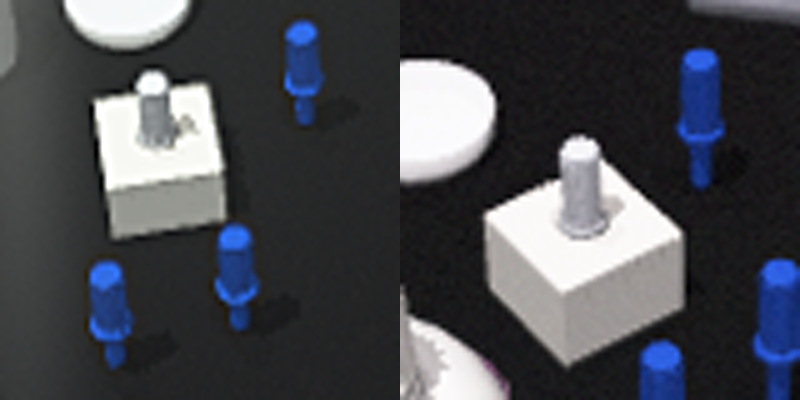

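The crop confirms the bare steel-grey pin standing in the white block, with the three others blue. On the way I'll look at the stand from above.

```bash
python3 -m handwheel '[[[0,0,0],[0.038,-0.02,0],0],[[0,0,0],[0.038,-0.02,0],0],[[0,0,0],[0.038,-0.02,0],0],[[0,0,0],[0.036,-0.02,0],0],[[0,0,0],[0,0,0],0]]'
python3 -m handwheel '[[[0,0,0],[0,0,0],0],[[0,0,0],[0,0,0],0]]'
python3 -c "
from h import *
d=grab('wrist','w1')
print(d['P'].round(3).tolist())"
```

```text
clock: 0.67
eef_pos: [566.6, 157.7, 231.2]
tool_rot: [-3.137, -0.007, 1.584]
force: [-0.8, 2.0, -0.2]
width: 85.2
gripper_force: 0.0
clock: 0.83
eef_pos: [572.0, 146.2, 231.4]
tool_rot: [3.141, 0.001, 1.571]
force: [0.5, -0.3, -0.4]
width: 85.0
gripper_force: 0.0
[[1.0, -0.001, -0.0, 572.96], [0.001, 0.961, 0.277, 217.436], [0.0, -0.277, 0.961, 372.74], [0.0, 0.0, 0.0, 1.0]]
```

View pics/w1.png

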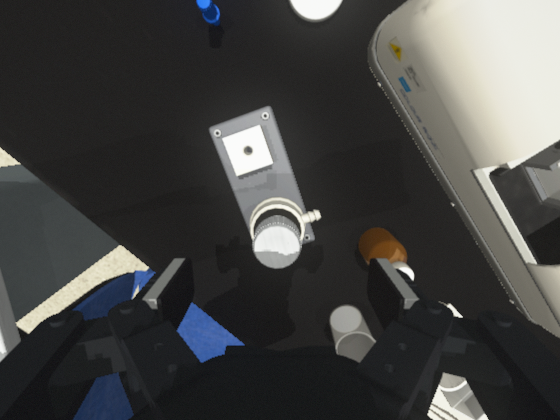

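The wrist view shows the vent hole at (248,150), the collar top at (277,248) and the barb at (313,216). Next I'll move above the pin and look at it from two places.

```bash
python3 -m handwheel '[[[0,0,0],[0.040,-0.010,0],0],[[0,0,0],[0.040,-0.010,0],0],[[0,0,0],[0.040,-0.010,0],0],[[0,0,0],[0.040,-0.010,0],0],[[0,0,0],[0,0,0],0]]'
python3 -m handwheel '[[[0,0,0],[0,0,0],0],[[0,0,0],[0,0,0],0]]'
python3 -c "
from h import *
grab('wrist','w2')"
python3 -m handwheel '[[[0,0,0],[0.040,-0.010,0],0],[[0,0,0],[0.040,-0.01,0],0],[[0,0,0],[0,0,0],0],[[0,0,0],[0,0,0],0],[[0,0,0],[0,0,0],0]]'
python3 -c "
from h import *
grab('wrist','w3')
W=[cv2.imread(f'pics/w{i}.png')[:290,130:] for i in (2,3)]
cv2.imwrite('pics/w23.png',np.vstack(W))"
```

```text
clock: 1.3
eef_pos: [528.6, 316.7, 231.1]
tool_rot: [-3.14, -0.008, 1.581]
force: [-0.6, 1.5, -0.3]
width: 85.4
gripper_force: 0.0
clock: 1.47
eef_pos: [533.0, 304.6, 231.0]
tool_rot: [3.141, 0.002, 1.569]
force: [0.3, -0.9, -0.3]
width: 85.0
gripper_force: 0.0
clock: 1.93
eef_pos: [513.1, 384.3, 231.2]
tool_rot: [3.141, 0.002, 1.568]
force: [0.6, -0.3, -0.6]
width: 85.5
gripper_force: 0.0
```

View pics/w23.png

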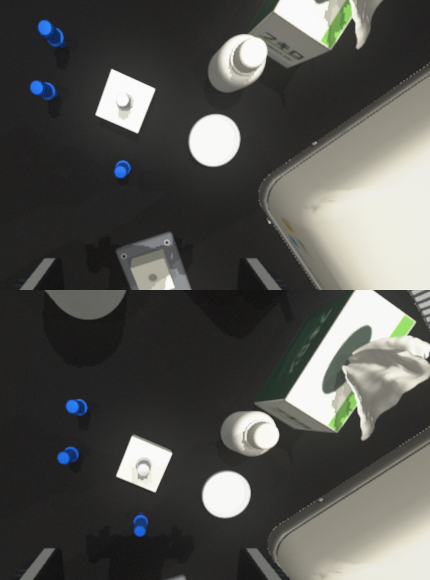

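```bash
cat >> h.py <<'E'
def load(tag):
    z=np.load(f"pics/{tag}.npz");fx,fy,cx,cy=z["k"];return dict(P=z["P"],fx=fx,fy=fy,cx=cx,cy=cy,bgr=cv2.imread(f"pics/{tag}.png"))
def dark(d,u,v,w=7,t=110):
    g=d["bgr"].max(2)[v-w:v+w+1,u-w:u+w+1];y,x=np.nonzero(g<t);return u-w+x.mean(),v-w+y.mean(),len(x)
np.set_printoptions(precision=1,suppress=True)
E
python3 - <<'E'
from h import *
w1,w2,w3,s=load("w1"),load("w2"),load("w3"),load("s1")
h1=dark(w1,248,150);h2=dark(w2,283,278);print(h1,h2)
v=tri((w1,*h1[:2]),(w2,*h2[:2]));print("vent",v, plane(w1,*h1[:2],38))
print("pin top",tri((w2,254,99),(w3,273,177)),plane(w3,273,177,68))
print("collar top",plane(w1,277,248,92))
A=[cv2.resize(d["bgr"][v-32:v+32,u-32:u+32],(400,400),interpolation=2) for d,u,v in((w2,254,105),(w3,273,177))]
cv2.imwrite("pics/c2.png",np.hstack(A))
E
```

```text
(np.float64(248.44444444444446), np.float64(149.38888888888889), 18) (np.float64(nan), np.float64(nan), 0)
vent (array([nan, nan, nan]), [nan, nan]) [537.7 191.2  38. ]
pin top (array([507. , 401. ,  53.6]), [0.6, 0.6]) [506.8 403.3  68. ]
collar top [569.9  95.6  92. ]h.py:23: RuntimeWarning: Mean of empty slice.
  g=d["bgr"].max(2)[v-w:v+w+1,u-w:u+w+1];y,x=np.nonzero(g<t);return u-w+x.mean(),v-w+y.mean(),len(x)
  ret = ret.dtype.type(ret / rcount)
```

View pics/c2.png

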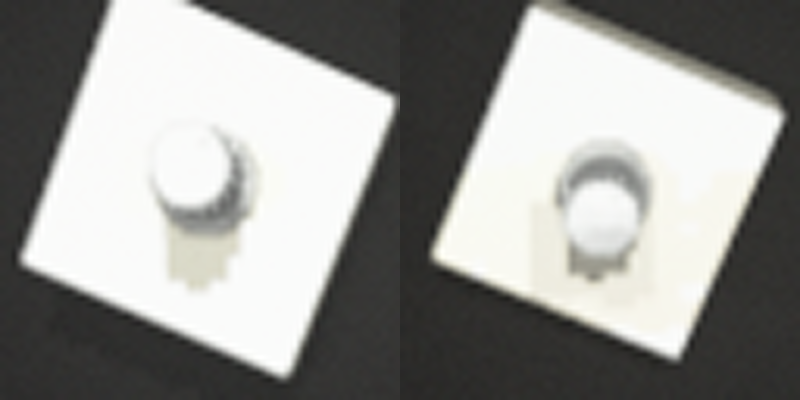

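The crop shows the pin top at (252.4,99.4) in the first view and (273,179.9) in the second, with the block face centred at (274.3,174.4).

```bash
python3 - <<'E'
from h import *
w1,w2,w3,s,b=[load(k) for k in("w1","w2","w3","s1","d1")]
print("pin top",tri((w2,252.4,99.4),(w3,273,179.9)),plane(w3,273,179.9,68),plane(w2,252.4,99.4,68))
print("all",tri((w2,252.4,99.4),(w3,273,179.9),(s,210.6,271),(b,241,278.5)))
print("block",plane(w3,274.3,174.4,34))
h1=(248.4,149.4)
g=w2["bgr"].max(2)[268:288,270:296];print(g[::2,::2]);m=g.min();y,x=np.nonzero(g<m+20);print("h2",270+x.mean(),268+y.mean())
h2=(270+x.mean(),268+y.mean());print("vent",tri((w1,*h1),(w2,*h2)),plane(w2,*h2,40))
print(ctrl.read_state()["eef_pos"])
E
```

```text
pin top (array([506.9, 399.8,  65.2]), [0.2, 0.2]) [506.8 400.2  68. ] [507.3 399.6  68. ]
all (array([506.4, 399.1,  69.1]), [1.0, 1.3, 1.5, 1.4])
block [507.5 400.5  34. ]
[[174 174 173 175 175 175 176 173 175 174 175 174 174]
 [174 174 174 174 174 174 174 175 175 175 175 175 175]
 [173 174 174 174 174 174 174 174 175 175 174 175 174]
 [173 172 173 172 173 150 133 141 167 174 174 176 176]
 [173 173 173 173 156 120 122 121 134 174 174 176 174]
 [174 173 173 174 152 120 122 119 133 169 174 183 194]
 [173 174 172 174 169 149 129 137 158 178 193 207 208]
 [174 174 173 174 172 170 169 167 194 202 206 207 207]
 [174 173 173 173 173 174 174 176 206 207 207 207 207]
 [173 173 173 173 174 175 182 199 209 207 208 207 207]]
h2 282.4634146341463 277.0731707317073
vent (array([537.2, 191.2,  38.4]), [0.5, 0.5]) [536.8 191.9  40. ]
[513.5 383.7 231.3]
```

```bash
python3 -m handwheel '[[[0,0,0],[0.0165,-0.0065,0.030],0.2],[[0,0,0],[0,0,0.040],0.2],[[0,0,0],[0,0,0.040],0.2],[[0,0,0],[0,0,0.03],0.2],[[0,0,0],[0,0,0],0.2]]'
python3 -m handwheel '[[[0,0,0],[0,0,0],0.2],[[0,0,0],[0,0,0],0.2]]'
python3 -c "
from h import *
grab('wrist','w4')"
```

```text
clock: 2.4
eef_pos: [502.8, 397.4, 85.1]
tool_rot: [-3.133, 0.009, 1.568]
force: [-0.2, -0.8, -0.6]
width: 68.1
gripper_force: 0.0
clock: 2.57
eef_pos: [507.4, 402.7, 93.3]
tool_rot: [3.139, -0.001, 1.569]
force: [-0.7, 0.8, 0.3]
width: 68.1
gripper_force: 0.0
```

View pics/w4.png

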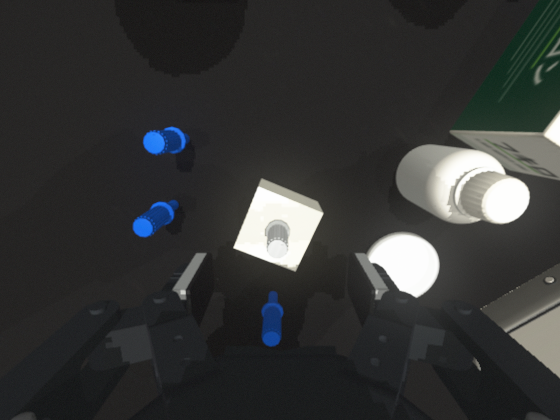

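The pin top is at (278,246), centred between the pads. One check by ray, then I'll descend and grip.

```bash
python3 -c "
from h import *
w=load('w4');print(plane(w,278,246,68),ctrl.read_state()['eef_pos'])"
python3 -m handwheel '[[[0,0,0],[-0.001,0,0.025],0.2],[[0,0,0],[0,0,0.024],0.2],[[0,0,0],[0,0,0],0.2],[[0,0,0],[0,0,0],0.2],[[0,0,0],[0,0,0],0.5]]'
python3 -m handwheel '[[[0,0,0],[0,0,0],1],[[0,0,0],[0,0,0],1],[[0,0,0],[0,0,0],1],[[0,0,0],[0,0,0],1],[[0,0,0],[0,0,0],1]]'
python3 -m handwheel '[[[0,0,0],[0,0,0],1],[[0,0,0],[0,0,0],1],[[0,0,0],[0,0,0],1],[[0,0,0],[0,0,0],1],[[0,0,0],[0,0,0],1]]'
```

```text
[507.2 403.   68. ] [507.6 403.4  94. ]
clock: 3.03
eef_pos: [506.7, 403.1, 44.7]
tool_rot: [3.139, -0.002, 1.571]
force: [0.3, 0.1, 0.6]
width: 57.5
gripper_force: 0.0
clock: 3.45
eef_pos: [505.8, 402.6, 43.4]
tool_rot: [3.14, -0.001, 1.571]
force: [-0.1, -0.6, 6.4]
width: 10.9
gripper_force: 58.5
clock: 3.87
eef_pos: [505.8, 402.6, 43.4]
tool_rot: [3.14, -0.001, 1.571]
force: [-1.6, -1.2, 6.0]
width: 10.9
gripper_force: 58.5
```

```bash
python3 -m handwheel '[[[0,0,0],[0,0,-0.012],1],[[0,0,0],[0,0,-0.02],1],[[0,0,0],[0,0,-0.03],1],[[0,0,0],[0,0,-0.03],1],[[0,0,0],[0,0,0],1]]'
python3 -m handwheel '[[[0,0,0],[0,0,0],1],[[0,0,0],[0,0,0],1]]'
python3 - <<'E'
from h import *
w=grab('wrist','w5');a=grab("scene","s5");b=grab("side","d5");s=ctrl.read_state()
def pr(d,p):
    q=np.linalg.inv(d["P"])@np.r_[p,1];return int(d["cx"]-d["fx"]*q[0]/q[2]),int(d["cy"]+d["fy"]*q[1]/q[2])
p=np.array(s["eef_pos"]);C=[]
for d,h in((w,70),(a,35),(b,35)):
    u,v=pr(d,p);print(u,v);c=d["bgr"][max(v-h,0):v+h,max(u-h,0):u+h];C.append(cv2.resize(c,(266,266)))
cv2.imwrite("pics/c5.png",np.hstack(C));print(pr(a,p-[0,0,35]),pr(b,p-[0,0,35]))
E
```

```text
clock: 4.28
eef_pos: [508.5, 404.6, 141.1]
tool_rot: [3.133, -0.007, 1.571]
force: [0.5, 0.8, 0.7]
width: 11.0
gripper_force: 58.8
clock: 4.45
eef_pos: [504.9, 401.9, 134.4]
tool_rot: [-3.141, 0.0, 1.571]
force: [-0.6, -0.5, -1.3]
width: 11.2
gripper_force: 58.8
277 264
207 250
239 250
(208, 262) (240, 266)
```

View pics/c5.png

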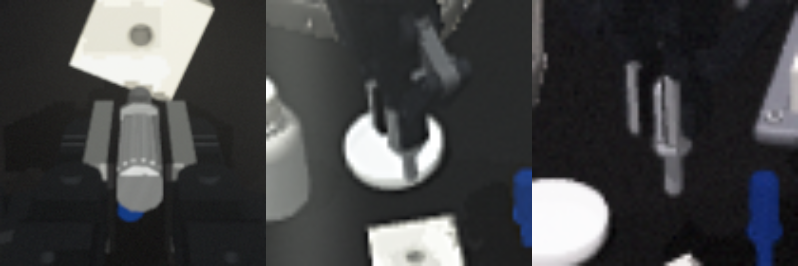

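The pin is held upright with its foot out of the block. Next I'll hover over the vent and compare foot and hole.

```bash
python3 -m handwheel '[[[0,0,0],[-0.02,0.004,0],1],[[0,0,0],[-0.038,0.006,0],1],[[0,0,0],[-0.038,0.006,0],1],[[0,0,0],[-0.038,0.006,0],1],[[0,0,0],[-0.038,0.006,0],1]]'
python3 -m handwheel '[[[0,0,0],[-0.025,0.003,0],1],[[0,0,0],[-0.0134,0.0013,0.015],1],[[0,0,0],[0,0,0.018],1],[[0,0,0],[0,0,0],1],[[0,0,0],[0,0,0],1]]'
python3 -m handwheel '[[[0,0,0],[0,0,0],1],[[0,0,0],[0,0,0],1]]'
python3 - <<'E'
from h import *
w=grab('wrist','w6');a=grab("scene","s6");b=grab("side","d6");p=np.array(ctrl.read_state()["eef_pos"])
def pr(d,p):
    q=np.linalg.inv(d["P"])@np.r_[p,1];return d["cx"]-d["fx"]*q[0]/q[2],d["cy"]+d["fy"]*q[1]/q[2]
C=[]
for d,h in((w,50),(a,25),(b,25)):
    print("foot",np.array(pr(d,p-[0,0,35.4])),"vent",np.array(pr(d,[537.2,191.5,40])))
    u,v=map(int,pr(d,p-[0,0,40]));print("crop origin",u-h,v-h);C.append(cv2.resize(d["bgr"][v-h:v+h,u-h:u+h],(266,266),interpolation=2))
cv2.imwrite("pics/c6.png",np.hstack(C))
E
```

```text
clock: 5.02
eef_pos: [532.6, 228.3, 133.2]
tool_rot: [-3.14, 0.001, 1.571]
force: [0.8, -0.3, -1.2]
width: 10.8
gripper_force: 58.8
clock: 5.43
eef_pos: [536.4, 191.6, 100.0]
tool_rot: [-3.138, 0.001, 1.571]
force: [0.8, -0.2, 0.7]
width: 10.9
gripper_force: 58.8
clock: 5.6
eef_pos: [537.9, 193.0, 101.9]
tool_rot: [3.141, -0.001, 1.572]
force: [0.3, 1.1, -0.1]
width: 10.7
gripper_force: 58.8
foot [278.5 240.9] vent [277.8 228.6]
crop origin 228 188
foot [279.6 225.7] vent [279.9 233.8]
crop origin 254 202
foot [283.4 218.1] vent [283.7 228.8]
crop origin 258 195
```

View pics/c6.png

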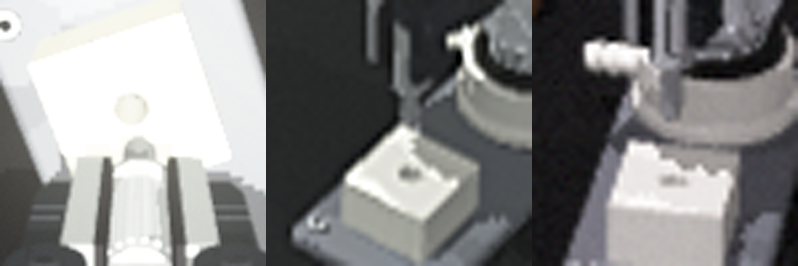

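The wrist crop shows the hole at about (277.3,228.2) and the foot near (280.6,241), so the foot is a little to the right of the hole. I'll read the edges numerically.

```bash
python3 - <<'E'
from h import *
for t,r,c in(("w6",range(222,252,2),range(262,298)),("w5",range(232,256,2),range(262,298)),("s6",range(210,240,2),range(268,295)),("d6",range(206,234,2),range(270,298))):
    g=load(t)["bgr"].max(2);print(t,"cols",c[0]);[print(i,' '.join(f'{x:3d}' for x in g[i,c[0]:c[-1]+1])) for i in r]
E
```

```text
w6 cols 262
222 255 255 255 255 255 255 255 255 255 255 255 255 255 255 255 254 255 255 255 255 255 255 255 255 255 255 255 255 255 255 255 255 255 255 255 255
224 255 255 255 255 255 255 255 255 255 255 250 246 241 246 245 244 236 219 233 247 254 255 255 255 255 255 255 255 255 255 255 255 255 255 255 255
226 255 255 255 255 255 255 255 255 255 253 243 244 247 248 248 249 248 248 245 238 227 250 255 255 255 255 255 255 255 255 255 255 255 255 255 255
228 255 255 255 255 255 255 255 255 254 243 242 245 247 248 249 249 249 247 246 239 226 239 254 255 255 255 255 255 255 255 255 255 255 255 255 255
230 255 255 255 255 255 255 255 255 255 248 242 246 247 249 249 249 248 247 245 241 232 243 255 255 255 255 255 255 255 255 255 255 255 255 255 255
232 255 255 255 255 255 255 255 255 255 255 251 246 247 249 249 249 248 247 245 241 249 255 255 255 255 255 255 255 255 255 255 255 255 255 255 255
234 255 255 255 255 255 255 255 255 255 255 255 255 254 251 249 249 248 250 253 255 255 255 255 255 255 255 255 255 255 255 255 255 255 255 255 255
236 255 255 255 255 255 255 255 255 255 255 255 255 
[... 5547 characters left out ...]
 158
222  25  36 111  75  74  97 240 239 238 238 236 151 148 132 133 136 116 130 113 112 110 113 129 110 113 107 105  91
224  36 122 131 131 128 210 236 237 238 244 245 242 160 160 162 164 162 160 163 161 159 162 160 157 158 154 149  82
226  85 129 132 132 165 234 235 235 235 236 235 236 235 236 239 231 151 163 171 237 159 162 160 161 161 158 129  85
228 127 134 132 143 234 235 236 235 236 235 235 225 196 173 168 200 198 230 232 236 237 229 229 236 235 205 113  75
230 131 131 138 209 235 234 234 235 236 235 235 234 232 232 231 231 229 233 235 236 237 234 235 236 234 161 112  73
232 128 131 171 244 245 244 251 251 252 247 248 246 235 236 234 234 234 236 235 235 236 235 235 235 214 115 113  76
```

The foot is offset from the TCP by about (+1.2,-2.2) mm, which agrees with where it was grasped. The foot needs about -2.2 mm in x and +0.6 mm in y; then I'll lower it while watching the force.

```bash
python3 -m handwheel '[[[0,0,0],[0.0006,-0.0022,0],1],[[0,0,0],[0,0,0.012],1],[[0,0,0],[0,0,0.01],1],[[0,0,0],[0,0,0],1],[[0,0,0],[0,0,0],1]]'
python3 -m handwheel '[[[0,0,0],[0,0,0.005],1],[[0,0,0],[0,0,0.004],1],[[0,0,0],[0,0,0],1],[[0,0,0],[0,0,0],1]]'
```

```text
clock: 6.17
eef_pos: [534.8, 192.2, 78.7]
tool_rot: [-3.14, 0.001, 1.571]
force: [-0.2, 1.0, -0.7]
width: 10.6
gripper_force: 58.8
clock: 6.5
eef_pos: [535.3, 192.3, 70.1]
tool_rot: [-3.141, 0.0, 1.571]
force: [1.3, 0.0, -0.5]
width: 11.0
gripper_force: 58.8
```

```bash
python3 -m handwheel '[[[0,0,0],[0,0,0.004],1],[[0,0,0],[0,0,0.004],1],[[0,0,0],[0,0,0],1],[[0,0,0],[0,0,0],1]]'
python3 -m handwheel '[[[0,0,0],[0,0,0.004],1],[[0,0,0],[0,0,0.003],1],[[0,0,0],[0,0,0],1],[[0,0,0],[0,0,0],1]]'
```

```text
clock: 6.83
eef_pos: [535.1, 192.3, 62.0]
tool_rot: [-3.141, 0.0, 1.571]
force: [0.6, 0.2, 0.1]
width: 10.9
gripper_force: 58.8
clock: 7.17
eef_pos: [535.2, 192.3, 55.0]
tool_rot: [-3.141, 0.0, 1.571]
force: [0.2, 1.0, -0.5]
width: 10.7
gripper_force: 58.8
```

It's going in without resistance. I'll push to the seat.

```bash
python3 -m handwheel '[[[0,0,0],[0,0,0.003],1],[[0,0,0],[0,0,0.002],1],[[0,0,0],[0,0,0],1],[[0,0,0],[0,0,0],1]]'
python3 -m handwheel '[[[0,0,0],[0,0,0.0015],1],[[0,0,0],[0,0,0.0015],1],[[0,0,0],[0,0,0],1],[[0,0,0],[0,0,0],1]]'
```

```text
clock: 7.5
eef_pos: [535.3, 192.3, 50.1]
tool_rot: [-3.141, 0.0, 1.571]
force: [-0.3, 0.9, 0.1]
width: 11.0
gripper_force: 58.8
clock: 7.83
eef_pos: [535.7, 192.4, 49.3]
tool_rot: [3.141, -0.0, 1.571]
force: [-4.1, -0.5, 15.8]
width: 10.8
gripper_force: 60.8
```

The pin is seated: TCP 49.3 mm as predicted, with 16 N of push. Release, rise, and look at the collar from above.

```bash
python3 -m handwheel '[[[0,0,0],[0,0,-0.002],0.4],[[0,0,0],[0,0,0],0.4],[[0,0,0],[0,0,0],0.4],[[0,0,0],[0,0,0],0.4],[[0,0,0],[0,0,0],0.4]]'
python3 -m handwheel '[[[0,0,0],[0,0,-0.03],0.2],[[0,0,0],[0,0,-0.04],0],[[0,0,0],[0,0,-0.04],0],[[0,0,0],[-0.02,0.01,-0.03],0],[[0,0,0],[-0.038,0.01,0],0]]'
python3 -m handwheel '[[[0,0,0],[-0.032,0.013,0],0],[[0,0,0],[0,0,0],0],[[0,0,0],[0,0,0],0],[[0,0,0],[0,0,0],0]]'
python3 - <<'E'
from h import *
w=grab('wrist','w7');g=w["bgr"].max(2);p=ctrl.read_state()["eef_pos"];print(p,ctrl.read_state()["qpos"])
for t in(130,160,200,235):
    cs,_=cv2.findContours((g>t).astype(np.uint8),cv2.RETR_LIST,2)
    for c in cs:
        if cv2.contourArea(c)>500 and len(c)>5 and c[:,0,1].max()<330:
            e=cv2.fitEllipse(c);print(t,cv2.contourArea(c),np.round(e[0]+e[1],1),plane(w,*e[0],92))
h=dark(w,0+250,20) if 0 else None
E
```

```text
clock: 8.25
eef_pos: [535.3, 192.3, 49.0]
tool_rot: [-3.141, 0.0, 1.571]
force: [0.7, -1.1, 0.0]
width: 51.1
gripper_force: 0.0
clock: 8.67
eef_pos: [559.1, 141.1, 195.7]
tool_rot: [3.13, -0.008, 1.58]
force: [1.0, 0.6, 0.2]
width: 85.5
gripper_force: 0.0
clock: 9.0
eef_pos: [568.0, 102.8, 188.9]
tool_rot: [-3.141, -0.001, 1.571]
force: [-0.2, 0.7, 0.8]
width: 85.6
gripper_force: 0.0
[567.7 103.7 188.8] [-0.2  0.6 -0.   1.8  0.   0.8 -0.2]
130 618.5 [474.  305.7  25.9  39.5] [748.6  13.2  92. ]
130 3776.5 [ 81.  289.   64.6 151.9] [387.   30.1  92. ]
130 1267.0 [420.9 244.6  39.1  55.4] [691.4  74.1  92. ]
130 12707.5 [265.1 149.   84.7 212.1] [556.8 155.8  92. ]
130 13214.5 [493.8  12.8  83.2 364.9] [719.5 250.3  92. ]
160 576.0 [473.9 306.5  23.4  41.1] [748.8  12.3  92. ]
160 623.0 [431.3 254.   27.3  29.5] [701.7  65.2  92. ]
160 3608.0 [ 80.7 290.2  65.5 149. ] [386.5  28.9  92. ]
160 649.5 [281.6 234.7  70.  103.3] [570.1  83.1  92. ]
160 12173.5 [264.9 148.5  82.7 209.1] [556.7 156.2  92. ]
160 6882.0 [552.3 198.2  35.8 154.3] [795.1 115.7  92. ]
200 524.5 [432.3 255.4  24.5  27.5] [702.8  63.8  92. ]
200 2785.0 [ 86.1 267.9  28.3 199.3] [395.5  51.4  92. ]
200 2210.5 [280.4 218.8  52.1  54.2] [569.1  97.6  92. ]
200 964.5 [285.  195.9  52.5  75.3] [572.9 117.6  92. ]
200 2902.5 [250.1 101.2  58.8  72.3] [545.9 191.5  92. ]
200 4313.0 [530.7  93.6  49.5 162.2] [758.1 196.9  92. ]
235 2432.5 [ 77.2 274.5  30.  158.5] [386.3  44.9  92. ]
235 2083.5 [280.4 219.3  50.4  52.9] [569.1  97.1  92. ]
235 2270.5 [245.4 105.9  54.5  58.4] [542.3 188.1  92. ]
235 506.5 [557.4  22.1  18.5 177.2] [765.9 244.4  92. ]
```

```bash
python3 - <<'E'
from h import *
w=load('w1');g=w["bgr"].max(2)
for c in cv2.findContours((g>235).astype(np.uint8),cv2.RETR_LIST,2)[0]:
    if cv2.contourArea(c)>500:
        e=cv2.fitEllipse(c)
        if abs(e[0][0]-277)<15 and abs(e[0][1]-245)<20:print(e,tri((w,*e[0]),(load('w7'),280.4,219.2)))
E
python3 -m handwheel '[[[0,0,0],[-0.0063,0,0.03],0],[[0,0,0],[0,0,0.035],0],[[0,0,0],[0,0,0.035],0],[[0,0,0],[0,0,0.02],0],[[0,0,0],[0,0,0],0]]'
python3 -m handwheel '[[[0,0,0],[0,0,0],0],[[0,0,0],[0,0,0],0]]'
```

```text
((278.0897216796875, 240.80197143554688), (24.340909957885742, 40.292625427246094), 91.67890167236328) (array([569.8,  72.4,  14.8]), [0.7, 0.7])
clock: 9.47
eef_pos: [564.3, 97.5, 64.8]
tool_rot: [-3.132, 0.001, 1.574]
force: [-0.7, -0.8, -0.0]
width: 85.6
gripper_force: 0.0
clock: 9.63
eef_pos: [569.1, 97.3, 70.4]
tool_rot: [3.14, -0.001, 1.572]
force: [-0.4, 0.9, 0.6]
width: 85.4
gripper_force: 0.0
```

The scene and side views gave the collar top at z≈88 mm, close to the stated 92, and the w1 ellipse fit was cut by highlights, so I'm dropping it. Descend and grip.

```bash
python3 -m handwheel '[[[0,0,0],[0,0,0.011],0],[[0,0,0],[0,0,0],0.3],[[0,0,0],[0,0,0],1],[[0,0,0],[0,0,0],1],[[0,0,0],[0,0,0],1]]'
python3 -m handwheel '[[[0,0,0],[0,0,0],1],[[0,0,0],[0,0,0],1],[[0,0,0],[0,0,0],1]]'
python3 -m handwheel '[[[0,0,0],[0,0,0.001],1],[[0,0,0],[0,0,0],1],[[0,0,0],[0,0,0],1]]'
```

```text
clock: 10.05
eef_pos: [568.4, 96.0, 59.1]
tool_rot: [3.141, -0.0, 1.571]
force: [-1.5, -0.6, 4.4]
width: 50.8
gripper_force: 61.6
clock: 10.3
eef_pos: [568.4, 96.1, 59.0]
tool_rot: [3.141, -0.0, 1.571]
force: [-1.5, -0.1, 6.3]
width: 50.5
gripper_force: 61.7
clock: 10.55
eef_pos: [568.4, 96.0, 58.8]
tool_rot: [3.141, -0.0, 1.571]
force: [-2.7, -0.9, 11.8]
width: 50.6
gripper_force: 63.0
```

Gripped at 50.6 mm with about 12 N of downward preload. Turning clockwise is positive about tool z.

```bash
python3 -m handwheel '[[[0,0,5],[0,0,0],1],[[0,0,6],[0,0,0],1],[[0,0,6],[0,0,0],1],[[0,0,0],[0,0,0],1]]'
python3 -m handwheel '[[[0,0,5],[0,0,0],1],[[0,0,0],[0,0,0],1],[[0,0,0],[0,0,0],1]]'
```

```text
clock: 10.88
eef_pos: [568.8, 96.2, 58.3]
tool_rot: [3.141, -0.0, 1.269]
force: [-1.3, -0.4, 9.3]
width: 50.7
gripper_force: 64.2
clock: 11.13
eef_pos: [568.9, 96.2, 57.1]
tool_rot: [3.141, -0.001, 1.188]
force: [1.3, 0.3, -5.1]
width: 50.5
gripper_force: 63.2
```

```bash
python3 -m handwheel '[[[0,0,5],[0,0,0],1],[[0,0,0],[0,0,0],1],[[0,0,0],[0,0,0],1]]'
```

```text
clock: 11.38
eef_pos: [568.9, 95.9, 57.1]
tool_rot: [3.141, -0.0, 1.103]
force: [1.6, -0.4, -3.5]
width: 50.5
gripper_force: 63.7
```

The force dropped from +12 to -5 N and z fell 1.7 mm at about 0.38 rad, so the keyway has fitted. Now I'll push down.

```bash
python3 -m handwheel '[[[0,0,0],[0,0,0.002],1],[[0,0,0],[0,0,0.002],1],[[0,0,0],[0,0,0],1],[[0,0,0],[0,0,0],1]]'
python3 -m handwheel '[[[0,0,0],[0,0,0.002],1],[[0,0,0],[0,0,0.002],1],[[0,0,0],[0,0,0],1],[[0,0,0],[0,0,0],1]]'
```

```text
clock: 11.72
eef_pos: [568.9, 95.9, 53.5]
tool_rot: [3.141, -0.0, 1.1]
force: [1.5, -0.7, -0.6]
width: 50.5
gripper_force: 63.7
clock: 12.05
eef_pos: [568.9, 96.0, 49.6]
tool_rot: [3.141, -0.0, 1.1]
force: [0.9, -0.1, 3.2]
width: 50.4
gripper_force: 64.0
```

The spring force of 3.2 N fits about 9 mm down. Pushing home.

```bash
python3 -m handwheel '[[[0,0,0],[0,0,0.002],1],[[0,0,0],[0,0,0.002],1],[[0,0,0],[0,0,0],1],[[0,0,0],[0,0,0],1]]'
python3 -m handwheel '[[[0,0,0],[0,0,0.001],1],[[0,0,0],[0,0,0.001],1],[[0,0,0],[0,0,0],1],[[0,0,0],[0,0,0],1]]'
```

```text
clock: 12.38
eef_pos: [568.9, 95.9, 46.0]
tool_rot: [3.141, -0.001, 1.099]
force: [0.6, -0.9, 7.1]
width: 50.3
gripper_force: 65.3
clock: 12.72
eef_pos: [569.0, 95.9, 45.6]
tool_rot: [3.14, -0.001, 1.099]
force: [-2.9, -1.7, 20.2]
width: 50.3
gripper_force: 66.5
```

The collar is on its hard stop at about 13.5–14 mm, with 20 N of push. The pin was released before the arm rose, so it should still be seated. Handing in.

```bash
python3 -c "
from cell import ctrl
print(ctrl.finish_job())"
```

```text
the job is handed in; nothing more can be done
None
```

I handed the job in at 12.7 s with the vent pin seated in the vent and the keyed collar held down on its stop, about 13.5–14 mm down with 20 N of push; the hand-in call gave no verdict, and I took no picture after seating the pin to confirm it or the bystanders stayed put.

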